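# Measure a run of half core on the length gauge

## Robot

A 6-joint arm with a two-finger parallel gripper is mounted at the origin on the work surface. World frame = base frame: x ahead of the robot, y to its left, z up, the work surface at z = 0. Lengths are in mm, angles in rad, forces in N, time in s.
With the tool pointing down it reaches from about 325 to 875 mm from the base axis. Payload 4.4 kg.
Tool frame: the origin (TCP) lies on the centre line of the jaws, within the pads' length; the fingertips stand ahead of it and the grasp point (between the pads) lies 6 mm ahead of it (ctrl.tcp_to_tips is the z of the fingertips in the tool frame, in mm); z points along the fingers, y is the line along which they close (so a half turn about z gives the same grasp; the last joint's range is limited). The gripper opens to 85 mm and grips with 20 to 120 N. Pads are 22 mm wide; open, the fingers measure 114 mm over their backs; the gripper's body (76 mm by 85 mm) begins 54 mm behind the grasp point. The pads swing forward as they close: fully open they stand 13 mm farther back than shut.
Start: joints at [-1.399, 0.207, 1.542, -0, 1.393, -0.15], TCP at [181.846, -545.49, 256.282] pointing down, gripper open.
Joint ranges: [-2.73, 2.73], [-0.86, 2.22], [0.23, 2.46], [-1.11, 4.25], [0.08, 2.63], [-2.82, 2.82]. Speed limits (rad/s): [2.79, 2.79, 3.14, 3.14, 3.14, 3.14].

## Interface

Orientations are given as a 3x3 rotation matrix whose columns are the frame's x, y, z axes.
In Python, from plant import ctrl, sensors, optics gives the robot as it stands. Calls block until the motion is done:
- ctrl.move_ptp(position, orientation): joint-space move of the TCP to a pose.
- ctrl.move_l(position, rot=None, vel=150, threshold=None): straight line of the TCP; rot=None keeps the orientation; vel is the mean speed in mm/s. With threshold (N) it stops when the force on the tool has changed by that much, and returns True; else False.
- ctrl.set_joints(angles): joint-space move.
- ctrl.gripper_to(opening, force=None): finger opening in mm; force is the grip in N (None keeps the last); returns when the fingers have stopped.
- ctrl.hold(seconds).
- ctrl.solve_ik(position, orientation): joint angles nearest the present ones, or None.
- sensors.read_state(): the state.
- optics.grab_frame(name): name is "scene" or "top" or "wrist"; returns (picture, depth): 400x640x3 uint8, red, green, blue; 400x640 float32, mm along the optical axis (not along the pixel's ray), 0 where there is no reading.
- optics.camera_params(name): a dict with "mtx" (3x3 intrinsics, pixels), "R" (3x3) and "t" (3): a world point X has camera coordinates R X + t; the wrist camera has in their place "T_tool_cam" (4x4, takes a point from camera to tool coordinates, whose origin is the TCP and whose axes are the flange's). Camera axes: x right, y down, z forward; pixel columns grow to the right and rows downward; lengths in mm; the calibration is good to about 2 mm. A picture is of the moment at which its call begins: read the wrist's pose just before it. camera_params takes no time and is no camera call.
A pose or a line that the arm cannot do raises ctrl.MotionError and nothing moves.
- ctrl.finish_job(): hands the job in; it is judged then, once.
The state is a dict: "t": time; "q": joint angles; "qvel": joint speeds; "tau": joint torques, N m; "eef_pos": TCP position; "eef_rot": TCP orientation; "force": force on the tool from outside, world axes, zero at the start; "wrist_torque": the same for the moment, N m; "grip_width": finger opening in mm; "grasp_force": force on a finger pad.
Only numpy, scipy, OpenCV 4.12 (cv2) and the standard library are available. Lean on these libraries where they do the work, as an engineer would, in place of code of your own. Each camera call takes 0.05 s, during which the arm holds its last target. There are 200 camera calls.

## Task

Slide the battery pack onto the shoe of the readout until the latch snaps in, then zero the gauge: slide its cursor right up to the zero stop, and run it back out of the way. Then lay every piece of half core that is on the bench lengthwise on the gauge's bed, flat side down, in one straight line and in any order, and slide the cursor in until it squeezes the whole run together against the zero stop with no gaps; leave it there with the last piece touching, so that the run's length can be read. Do not disturb the hammer, the mug and the brush.

Things in the scene. Friction and masses are not known exactly. Their poses are not given: they have to be found in the camera images.
- pack: Slide-on battery pack, black plastic, 96 mm long (x), 52 mm wide (y), 44 mm high, 0.35 kg, loose, right side up. Origin: centre of its underside; +x is its leading end, where a T channel 70 mm long opens in the underside (lips 6 mm thick, 24 mm apart; 34 mm wide above them). Two thumb ridges cross the top at its rear (-x) end. Grip it by its 52 mm wide sides, 20 to 35 mm up.
- readout: Readout: grey box fixed to the bench, 200 mm (x) by 110 mm (y). Origin: centre of its underside, z up. Its flat deck is 50 mm above the bench. The display housing stands on the deck 45 mm higher, its upright face at x = +30 mm looking to -x. In front of it, along y = 0, is the battery shoe. The latched pack has its front at the housing, its x along the readout's x.
- shoe_nose (a point): Round nose of the shoe's T rail, at deck height, x = -36 mm of the readout, axes as the readout's. The rail runs along +x to the housing: stem 20 mm wide, 9 mm high, head 30 mm wide, 9 to 13 mm above the deck. The pack has 2 mm play each side and 3 mm in height: enter with its underside 0 to 2.5 mm above the deck and push along +x, under 10 N until it meets the housing.
- shoe_home (a point): Where the pack's origin lies when fully home: on the deck at x = -18 mm, y = 0 of the readout. Axes as the readout's.
- latch (a joint): Sprung steel tongue in the middle of the shoe (rad): 0 = up; pressed down (about 0.2) while the pack's front edge passes over it; it snaps up to 0 behind that edge in the last 2 mm and then locks the pack on, with 2 mm of play.
- gauge: Length gauge, aluminium, fixed to the bench: a flat bed along its y axis with a guide rail along its back, forming a trough open to the front. Origin: at bench height under the middle of the line where core is laid, z up. Bed's top 14 mm above the bench, y -210 to +210 mm, x -50 to +80 mm, no lip in front; rail x +80 to +112 mm, top 30 mm above the bench. A scale strip lies along the front edge.
- zero_stop: Zero stop: steel block across the -y end of the bed, 120 mm wide (x), 22 mm thick, standing 34 mm above the bed. Origin: foot of its measuring face, which looks to +y and lies at x = 0, y = -185 mm in the gauge's frame.
- cursor: Cursor on the guide rail: grey carriage, black grip tab, and a steel blade across the bed, x -45 to +71 mm, 8 mm thick (y), 4 to 30 mm above the bed. Slides along the gauge's y: from 0 (blade at the zero stop) to +370 mm; friction 2 N, it stays where it is left. Origin: at x = 0 of the gauge at bench height, under the blade's measuring face; axes as the gauge's.
- cursor_face (a point): Middle of the blade's measuring face, which looks towards the zero stop (-y of the gauge); on the line of the core (x = 0), 26 mm above the bench. Axes as the gauge's.
- cursor_grip (a point): Middle of the top of the cursor's grip, a black upright tab on the carriage over the rail: 34 mm (gauge x) by 18 mm (gauge y) by 28 mm high, top 70 mm above the bench, 96 mm to +x and 24 mm to +y of the blade's face. Pinch it along y from above and slide it. The carriage's top, 42 mm above the bench, lies round its foot.
- core1: Piece of sawn half drill core, grey stone, D-shaped section 47 mm wide (y) and 23.5 mm high, on its flat face; 60 mm long, about 144 g. Origin: centre of the flat face; x along its length (both ends alike), z up. The lowest 9 mm of its long sides are practically upright: grip it there, across its width. None if this piece is absent.
- core2: Piece of sawn half drill core, grey stone, D-shaped section 47 mm wide (y) and 23.5 mm high, on its flat face; 67 mm long, about 161 g. Origin: centre of the flat face; x along its length (both ends alike), z up. The lowest 9 mm of its long sides are practically upright: grip it there, across its width. None if this piece is absent.
- core3: Piece of sawn half drill core, grey stone, D-shaped section 47 mm wide (y) and 23.5 mm high, on its flat face; 75 mm long, about 180 g. Origin: centre of the flat face; x along its length (both ends alike), z up. The lowest 9 mm of its long sides are practically upright: grip it there, across its width. None if this piece is absent.
- core4: Piece of sawn half drill core, grey stone, D-shaped section 47 mm wide (y) and 23.5 mm high, on its flat face; 85 mm long, about 204 g. Origin: centre of the flat face; x along its length (both ends alike), z up. The lowest 9 mm of its long sides are practically upright: grip it there, across its width. None if this piece is absent.
- hammer: Bystander: geologist's hammer, 280 mm, lying on the bench beside the readout. Origin: under the middle of it.
- mug: Bystander: white mug, 82 mm wide, 95 mm high, standing at the side of the bench. Origin: centre of its underside.
- brush: Bystander: flat cleaning brush with wooden handle, 200 mm long, 42 mm wide, 20 mm high, lying beyond the work. Origin: under the middle of it.

How it is judged (in metres and radians):
On the way, in this order (a step that is already met when the one before it is completed fails the run):
1. the battery pack is fully on the readout's shoe and latched (x of pack in the frame of readout between -0.022 and -0.015 m and y of pack in the frame of readout between -0.004 and 0.004 m and z of pack in the frame of readout between 0.047 and 0.055 m and angle between the x axis of pack and the x axis of readout, either way round below 0.08 rad and value of joint latch below 0.06 rad), for 0.3 s.
2. the cursor has been slid up to the zero stop (reading under 3 mm) (y of cursor_face in the frame of gauge below -0.182 m), for 0.2 s.
3. every piece of core present lies on the bed, flat side down, lengthwise and in one line, let go (x of core1 in the frame of gauge between -0.03 and 0.045 m and y of core1 in the frame of gauge between -0.185 and 0.185 m and z of core1 in the frame of gauge between 0.01 and 0.019 m and angle between each of core1, core2, core3, core4's own z axis and vertical below 0.12 rad and angle between the x axis of each of core1, core2, core3, core4 and the y axis of gauge, either way round below 0.2 rad and linear speed of each of core1, core2, core3, core4 below 0.02 m/s and x of core2 in the frame of gauge between -0.03 and 0.045 m and y of core2 in the frame of gauge between -0.185 and 0.185 m and z of core2 in the frame of gauge between 0.01 and 0.019 m and x of core3 in the frame of gauge between -0.03 and 0.045 m and y of core3 in the frame of gauge between -0.185 and 0.185 m and z of core3 in the frame of gauge between 0.01 and 0.019 m and x of core4 in the frame of gauge between -0.03 and 0.045 m and y of core4 in the frame of gauge between -0.185 and 0.185 m and z of core4 in the frame of gauge between 0.01 and 0.019 m and (x of core2 in the frame of core1 above 0.0535 m or x of core2 in the frame of core1 below -0.0535 m) and (x of core3 in the frame of core1 above 0.0575 m or x of core3 in the frame of core1 below -0.0575 m) and (x of core4 in the frame of core1 above 0.0625 m or x of core4 in the frame of core1 below -0.0625 m) and (x of core3 in the frame of core2 above 0.061 m or x of core3 in the frame of core2 below -0.061 m) and (x of core4 in the frame of core2 above 0.066 m or x of core4 in the frame of core2 below -0.066 m) and (x of core4 in the frame of core3 above 0.07 m or x of core4 in the frame of core3 below -0.07 m) and contact force between the fingers and core1 below 0.2 N and contact force between the fingers and core2 below 0.2 N and contact force between the fingers and core3 below 0.2 N and contact force between the fingers and core4 below 0.2 N), for 0.3 s.
4. the cursor squeezes the whole run against the zero stop (over 1.5 N at the blade and at the stop) ((contact force between zero_stop and core1 above 1.5 N or contact force between zero_stop and core2 above 1.5 N or contact force between zero_stop and core3 above 1.5 N or contact force between zero_stop and core4 above 1.5 N) and (contact force between cursor and core1 above 1.5 N or contact force between cursor and core2 above 1.5 N or contact force between cursor and core3 above 1.5 N or contact force between cursor and core4 above 1.5 N)), for 0.1 s.
At the end, for the whole second after the job is handed in: Pack latched on. Every piece present at rest on the bed, flat side down, within 0.2 rad of lengthwise, in one line, x -30 to +45 mm; one piece within 6 mm of the zero stop, one within 6 mm of the cursor's blade, no gap over 6 mm between neighbours (all of step 1 and x of core1 in the frame of gauge between -0.03 and 0.045 m and y of core1 in the frame of gauge between -0.185 and 0.185 m and z of core1 in the frame of gauge between 0.01 and 0.019 m and angle between each of core1, core2, core3, core4's own z axis and vertical below 0.12 rad and angle between the x axis of each of core1, core2, core3, core4 and the y axis of gauge, either way round below 0.2 rad and linear speed of each of core1, core2, core3, core4 below 0.02 m/s and x of core2 in the frame of gauge between -0.03 and 0.045 m and y of core2 in the frame of gauge between -0.185 and 0.185 m and z of core2 in the frame of gauge between 0.01 and 0.019 m and x of core3 in the frame of gauge between -0.03 and 0.045 m and y of core3 in the frame of gauge between -0.185 and 0.185 m and z of core3 in the frame of gauge between 0.01 and 0.019 m and x of core4 in the frame of gauge between -0.03 and 0.045 m and y of core4 in the frame of gauge between -0.185 and 0.185 m and z of core4 in the frame of gauge between 0.01 and 0.019 m and (y of core1 in the frame of gauge below -0.149 m or y of core2 in the frame of gauge below -0.1455 m or y of core3 in the frame of gauge below -0.1415 m or y of core4 in the frame of gauge below -0.1365 m) and (y of core1 in the frame of cursor_face above -0.036 m or y of core2 in the frame of cursor_face above -0.0395 m or y of core3 in the frame of cursor_face above -0.0435 m or y of core4 in the frame of cursor_face above -0.0485 m) and (x of core2 in the frame of core1 between -0.0695 and 0.0695 m or x of core3 in the frame of core1 between -0.0735 and 0.0735 m or x of core4 in the frame of core1 between -0.0785 and 0.0785 m) and (x of core1 in the frame of core2 between -0.0695 and 0.0695 m or x of core3 in the frame of core2 between -0.077 and 0.077 m or x of core4 in the frame of core2 between -0.082 and 0.082 m) and (x of core1 in the frame of core3 between -0.0735 and 0.0735 m or x of core2 in the frame of core3 between -0.077 and 0.077 m or x of core4 in the frame of core3 between -0.086 and 0.086 m) and (x of core1 in the frame of core4 between -0.0785 and 0.0785 m or x of core2 in the frame of core4 between -0.082 and 0.082 m or x of core3 in the frame of core4 between -0.086 and 0.086 m) and (x of core2 in the frame of core1 above 0.0535 m or x of core2 in the frame of core1 below -0.0535 m) and (x of core3 in the frame of core1 above 0.0575 m or x of core3 in the frame of core1 below -0.0575 m) and (x of core4 in the frame of core1 above 0.0625 m or x of core4 in the frame of core1 below -0.0625 m) and (x of core3 in the frame of core2 above 0.061 m or x of core3 in the frame of core2 below -0.061 m) and (x of core4 in the frame of core2 above 0.066 m or x of core4 in the frame of core2 below -0.066 m) and (x of core4 in the frame of core3 above 0.07 m or x of core4 in the frame of core3 below -0.07 m)); the robot touches nothing.
It fails at once if the hammer is moved over 40 mm or tipped (distance of hammer from where it was at the start of the episode above 0.04 m or angle between hammer's own z axis and vertical above 0.5 rad).
It fails at once if the mug is moved over 40 mm or tipped (distance of mug from where it was at the start of the episode above 0.04 m or angle between mug's own z axis and vertical above 0.5 rad).
It fails at once if the brush is moved over 40 mm or tipped (distance of brush from where it was at the start of the episode above 0.04 m or angle between brush's own z axis and vertical above 0.5 rad).
Of core1, core2, core3, core4 only 2 to 4 are there at a start; the rules pass over those that are not, and their reading is None.
At some moment in a run one of core1, core2, core3, core4 may be knocked a few centimetres aside while the robot is not near it.
It also fails if it takes over 210 s, if anything falls off the work surface, if the arm or the gripper's body presses on something with over 40 N, if the wrist force passes 120 N, or if a joint passes its speed limit or range.

## Working session

There is one attempt and no reset: what is moved stays moved. The work goes in short steps, each a Python script; the robot and the scene stay as the last script left them, time stands still between calls to the robot, and variables do not carry over. Pictures are saved under pics/ and viewed, at most 14 in all, crops included, and the job is handed in when it is done.

```bash
ls; mkdir -p pics
python3 - <<'E'
from plant import ctrl, sensors, optics
import cv2, numpy as np
for n in ["top","scene"]:
    im,d=optics.grab_frame(n); np.savez(f"{n}.npz",im=im,d=d)
    cv2.imwrite(f"pics/{n}0.png",im[:,:,::-1]); p=optics.camera_params(n)
    print(n,p["mtx"].round(1).tolist(),p["R"].round(3).tolist(),p["t"].round(1).tolist())
print(sensors.read_state()["t"], ctrl.tcp_to_tips)
print(optics.camera_params("wrist"))
E
```

```text
pics
top [[390.1, 0.0, 324.3], [0.0, 390.1, 198.5], [0.0, 0.0, 1.0]] [[-0.023, -1.0, 0.005], [-0.994, 0.022, -0.107], [0.107, -0.007, -0.994]] [12.1, 599.9, 1211.1]
scene [[375.3, 0.0, 321.0], [0.0, 375.3, 196.5], [0.0, 0.0, 1.0]] [[-0.875, 0.484, 0.009], [0.398, 0.731, -0.554], [-0.274, -0.481, -0.832]] [506.1, -214.6, 1412.4]
0.1 25.0
{'mtx': array([[337.63967009,   0.        , 326.36352012],
       [  0.        , 337.63967009, 200.1904756 ],
       [  0.        ,   0.        ,   1.        ]]), 'T_tool_cam': array([[ 5.35354076e-04, -9.45307050e-01, -3.26181382e-01,
         8.48515038e+01],
       [ 9.99999193e-01,  8.81786997e-04, -9.14233116e-04,
        -2.60223516e-01],
       [ 1.15185351e-03, -3.26180630e-01,  9.45306760e-01,
        -1.17998491e+02],
       [ 0.00000000e+00,  0.00000000e+00,  0.00000000e+00,
         1.00000000e+00]])}
```

View pics/top0.png

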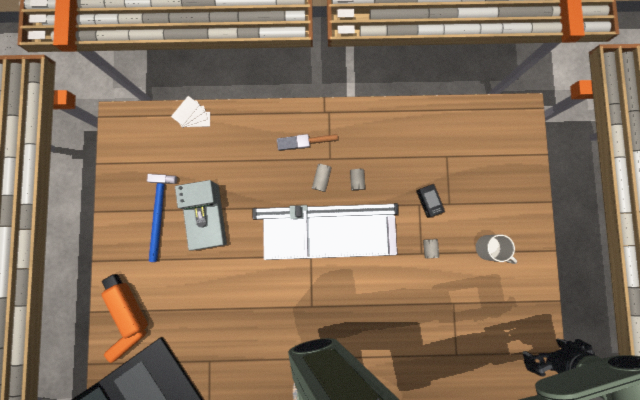

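View pics/scene0.png

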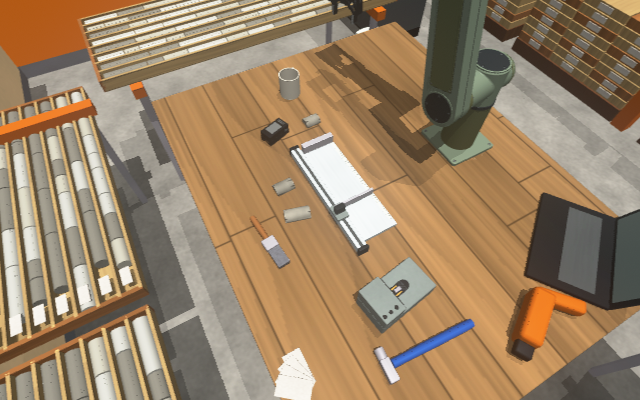

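Top view: pack (431,200), cores at (321,177), (358,179), (431,248), readout (203,214), gauge (328,235) with the cursor at (297,212) and the stop at right (394,235). Scene view agrees: three cores, with bystanders off to the sides. Next I take rough positions, then close wrist views.

```bash
cat > h.py <<'E'
from plant import ctrl, sensors, optics
import cv2, numpy as np
from scipy.spatial.transform import Rotation as Ro
def down(a):
    "tool pointing down, tool y (closing line) at angle a from world x"
    y=np.array([np.cos(a),np.sin(a),0]); z=np.array([0,0,-1.]); return np.c_[np.cross(y,z),y,z]
def cloud(name, save=None):
    p=optics.camera_params(name); s=sensors.read_state(); im,d=optics.grab_frame(name)
    if save: cv2.imwrite(f"pics/{save}.png",im[:,:,::-1])
    v,u=np.indices(d.shape); K=p["mtx"]
    P=np.stack([(u-K[0,2])*d/K[0,0],(v-K[1,2])*d/K[1,1],d],-1)
    if name=="wrist":
        T=p["T_tool_cam"]; P=P@T[:3,:3].T+T[:3,3]; W=P@s["eef_rot"].T+s["eef_pos"]
    else: W=(P-p["t"])@p["R"]
    W[d<=0]=np.nan
    return im,W
def ortho(im,W,x0,x1,y0,y1,s=1.0):
    "image up=+x world, left=+y world; s px per mm. returns color, height grid"
    h=int((x1-x0)*s);w=int((y1-y0)*s); o=np.zeros((h,w,3),np.uint8);H=np.full((h,w),np.nan)
    m=np.isfinite(W[...,0]); P=W[m];C=im[m]
    r=((x1-P[:,0])*s).astype(int);c=((y1-P[:,1])*s).astype(int)
    k=(r>=0)&(r<h)&(c>=0)&(c<w); o[r[k],c[k]]=C[k]; H[r[k],c[k]]=P[k,2]; return o,H
def blob(W,z0,z1,c,rad):
    "min area rect of points with z in range near c"
    P=W[np.isfinite(W[...,0])]; P=P[(P[:,2]>z0)&(P[:,2]<z1)&(np.hypot(P[:,0]-c[0],P[:,1]-c[1])<rad)]
    (cx,cy),(a,b),_=r=cv2.minAreaRect(P[:,:2].astype(np.float32))
    bx=cv2.boxPoints(r); e=[bx[1]-bx[0],bx[2]-bx[1]]; e=max(e,key=lambda q:np.hypot(*q))
    ang=np.arctan2(e[1],e[0]); ang=(ang+np.pi/2)%np.pi-np.pi/2
    return np.round([cx,cy,max(a,b),min(a,b),ang,np.median(P[:,2])],3), len(P)
E
python3 - <<'E'
from h import *
im,W=cloud("top")
for n,(u,v) in dict(pack=(431,200),cA=(321,177),cB=(358,179),cC=(431,248),ro=(203,235),ga=(350,240),mug=(495,248),brush=(300,142),ham=(155,220),bench=(270,170)).items():
    print(n,np.nanmedian(W[v-3:v+4,u-3:u+4].reshape(-1,3),0).round(0), end=" ")
    if n[0] in"pc": print(blob(W,8,60,W[v,u],60),end="")
    print()
z=W[150:170,240:270].reshape(-1,3); print(z[:,2].mean(),z[:,2].std())
E
```

```text
pack [ 586. -338.   44.] (array([ 5.86791e+02, -3.41089e+02,  9.58540e+01,  5.36120e+01,
        3.25000e-01,  4.23660e+01]), 571)
cA [671.   8.  21.] (array([ 6.72072e+02,  6.61100e+00,  8.43270e+01,  4.42820e+01,
       -2.62000e-01,  1.88910e+01]), 334)
cB [ 662. -111.   22.] (array([ 6.63865e+02, -1.11166e+02,  6.69570e+01,  4.28600e+01,
       -2.10000e-02,  1.87720e+01]), 268)
cC [ 436. -337.   20.] (array([ 4.35367e+02, -3.39568e+02,  5.72430e+01,  4.49300e+01,
       -1.40000e-02,  1.83740e+01]), 242)
ro [492. 379.  50.] 
ga [467. -81.  14.] 
mug [ 430. -549.    3.] 
brush [789.  74.  19.] 
ham [544. 539.  22.] 
bench [702. 176.  -1.] 
nan nan
```

Run:
```python
from h import *
R=down(np.pi/2)
# a=pi/2: tool x = world -x ; look point at tool x=-42 -> world +42
q=sensors.read_state()["q"]
for a in (np.pi/2,-np.pi/2):
    for p in ([550,-338,250],[500,370,250],[520,-40,300]): 
        s=ctrl.solve_ik(p,down(a)); print(a,None if s is None else np.round(s,2))
ctrl.move_ptp([545,-338,220],R); im,W=cloud("wrist"); np.savez("pk.npz",im=im,W=W)
o1,H=ortho(im,W,460,720,-470,-210,1.0)
print("pack",blob(W,25,60,(587,-340),75))
ctrl.move_ptp([500,370,250],R); im,W=cloud("wrist"); np.savez("ro.npz",im=im,W=W)
o2,H=ortho(im,W,400,720,240,500,1.0)
cv2.imwrite("pics/wpk.png",np.hstack([np.vstack([o1,np.zeros((60,260,3),np.uint8)]),o2])[:,:,::-1])
print("deck",blob(W,46,54,(540,370),150)); print("hous",blob(W,88,100,(580,370),150)); print("rail",blob(W,58,70,(490,370),60));
```

```text
1.5707963267948966 [-0.68  0.36  1.36 -0.    1.42 -2.26]
1.5707963267948966 [ 0.5   0.31  1.43 -0.    1.41 -1.07]
1.5707963267948966 [-0.24  0.06  1.62 -0.    1.47 -1.81]
-1.5707963267948966 [-0.68  0.36  1.36 -0.    1.42  0.89]
-1.5707963267948966 [ 0.5   0.31  1.43 -0.    1.41  2.07]
-1.5707963267948966 [-0.24  0.06  1.62 -0.    1.47  1.33]
pack (array([ 5.87873e+02, -3.41736e+02,  9.59340e+01,  5.26720e+01,
        3.28000e-01,  4.46450e+01]), 5368)
deck (array([5.21031e+02, 3.80494e+02, 1.33983e+02, 1.09971e+02, 1.47000e-01,
       5.04480e+01]), 12319)
hous (array([615.867, 394.429, 110.184,  73.541,  -1.427,  95.414]), 7596)
rail (array([5.33309e+02, 3.82323e+02, 3.05480e+01, 2.99600e+01, 1.52000e-01,
       6.34760e+01]), 839)
```

View pics/wpk.png

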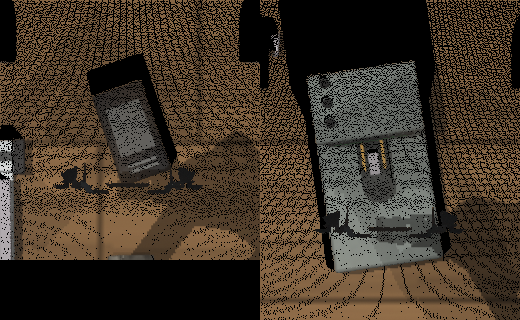

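Left half: the pack, thumb ridges toward the robot (150,160), so its leading end faces away at yaw +0.328. Right half: the readout at yaw ≈0.145 with the rail centred laterally. To cancel calibration bias, I take views from the reversed wrist, and also view the gauge.

Run:
```python
from h import *
def readout(W,y=0.146):
    P=W[np.isfinite(W[...,0])]; u=np.array([np.cos(y),np.sin(y)]);v=np.array([-u[1],u[0]])
    a=P[:,:2]@u;b=P[:,:2]@v;z=P[:,2]; k=(a>420)&(a<760)&(b>200)&(b<400)
    pc=lambda q:np.percentile(q,[.7,99.3]).round(1)
    for n,z0,z1 in(("deck",48,53),("head",61,67),("hous",92,98)):
        m=k&(z>z0)&(z<z1); 
        if n=="head": m&=(a<620)
        print(n,m.sum(),"a",pc(a[m]),"b",pc(b[m]),"mid b",pc(b[m]).mean(),"z",np.median(z[m]).round(1))
readout(np.load("ro.npz")["W"])
ctrl.move_ptp([490,375,250],down(-np.pi/2)); im,W=cloud("wrist"); readout(W)
print("hous",blob(W,88,100,(580,370),150),"deck",blob(W,46,54,(540,370),150))
for i,(p,a) in enumerate([([450,-40,300],np.pi/2),([470,-40,300],-np.pi/2)]):
    ctrl.move_ptp(p,down(a)); im,W=cloud("wrist"); np.savez(f"ga{i}.npz",im=im,W=W)
    o,H=ortho(im,W,380,720,-320,260,1.0); cv2.imwrite(f"pics/ga{i}.png",o[:,:,::-1])
    print("rail",blob(W,26,33,(540,-30),260),"bed",blob(W,11,17,(480,-30),260),"stop",blob(W,44,52,(500,-220),80),"tab",blob(W,65,75,(540,50),60),"blade",blob(W,40,48,(480,30),110))
print(sensors.read_state()["t"])
```

```text
deck 12107 a [505.1 633.8] b [247.3 354.1] mid b 300.70000000000005 z 50.5
head 1327 a [568.6 619.3] b [285.9 315.4] mid b 300.65 z 63.6
hous 6868 a [633.8 702.3] b [246.9 354.4] mid b 300.65 z 95.5
deck 12823 a [505.6 629.8] b [246.9 353.8] mid b 300.35 z 50.5
head 1774 a [568.8 619.7] b [285.7 315.2] mid b 300.45 z 63.6
hous 10594 a [633.8 686.8] b [246.7 354.1] mid b 300.4 z 95.4
hous (array([608.427, 393.102, 110.792,  59.022,  -1.445,  95.416]), 11340) deck (array([5.18727e+02, 3.79930e+02, 1.30306e+02, 1.09986e+02, 1.46000e-01,
       5.04540e+01]), 12954)
rail (array([554.39 ,  -3.286, 462.478, 268.802,  -1.567,  30.676]), 7482) bed (array([ 5.66186e+02,  4.97000e-01,  4.45123e+02,  3.01595e+02,
       -1.55800e+00,  1.46040e+01]), 32176) stop (array([ 4.80346e+02, -2.09140e+02,  1.19357e+02,  2.30700e+01,
        1.70000e-02,  4.82450e+01]), 2032) tab (array([5.5939e+02, 8.2224e+01, 3.3007e+01, 1.8312e+01, 3.0000e-03,
       7.0400e+01]), 376) blade (array([ 5.00783e+02,  8.29430e+01,  1.61801e+02,  5.61940e+01,
       -1.10000e-02,  4.37540e+01]), 1562)
rail (array([499.921,  -3.862, 461.883, 160.918,  -1.566,  30.709]), 11546) bed (array([526.682,  -2.694, 444.185, 223.936,  -1.558,  14.589]), 34014) stop (array([ 4.80413e+02, -2.09513e+02,  1.19808e+02,  2.31100e+01,
        1.40000e-02,  4.82340e+01]), 2253) tab (array([5.5995e+02, 8.1894e+01, 3.4002e+01, 1.8437e+01, 1.0000e-02,
       7.0408e+01]), 730) blade (array([4.99748e+02, 8.12910e+01, 1.61428e+02, 5.55080e+01, 5.00000e-03,
       4.36200e+01]), 1969)
13.35
```

View pics/ga0.png

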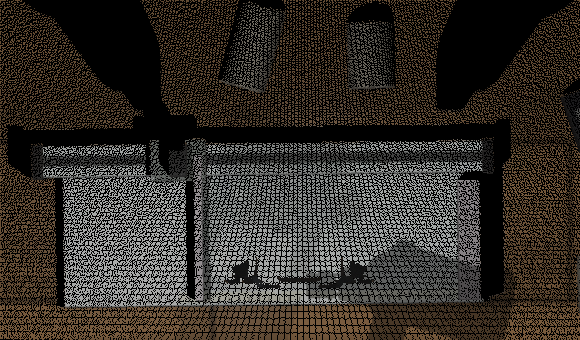

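Gauge view: bed spans columns 62–482, the stop is at right (485,240), blade at (205,230), tab at (178,160), cores above at (252,45) and (372,50). Measurements from both wrist directions agree within 0.5 mm: gauge origin ≈(465,-13.5) yaw 0.013, cursor reading ≈255 mm. Grasping the pack next.

```bash
cat >> h.py <<'E'
RY=0.146; RU=np.array([np.cos(RY),np.sin(RY)]); RV=np.array([-RU[1],RU[0]])
def ro(x,y=0): return RU*(603.8+x)+RV*(300.5+y)
GY=0.013; GX=np.array([np.cos(GY),np.sin(GY)]); GV=np.array([-GX[1],GX[0]]); GO=np.array([465.0,-13.5])
def ga(x,y): return GO+GX*x+GV*y
def st():
    s=sensors.read_state(); print("t",round(s["t"],1),"p",s["eef_pos"].round(1) if hasattr(s["eef_pos"],'round') else s["eef_pos"],"F",np.round(s["force"],1),"w",round(s["grip_width"],1),"gf",round(s["grasp_force"],1)); return s
E
python3 - <<'E'
from h import *
a=0.328+np.pi/2; c=[587.9,-341.7]
ctrl.move_ptp(c+[140],down(a)); ctrl.gripper_to(85)
ctrl.move_l(c+[34],vel=100); st()
ctrl.gripper_to(48,50); s=st()
ctrl.move_l(c+[150]); st()
im,W=cloud("wrist"); s=sensors.read_state()
T=(W-s["eef_pos"])@s["eef_rot"]   # tool frame
m=np.isfinite(T[...,0])&(np.abs(T[...,2]+10)<5)&(np.abs(T[...,1])<45)&(np.abs(T[...,0])<70)
P=T[m]; print("top z tool",np.median(P[:,2]), cv2.minAreaRect(P[:,:2].astype(np.float32)), len(P))
m2=m&(T[...,2]<-5); Q=T[m2&(np.abs(T[...,1])<20)]; A=np.c_[Q[:,:2],np.ones(len(Q))]; print("plane",np.linalg.lstsq(A,Q[:,2],rcond=None)[0].round(4))
cv2.imwrite("pics/held.png",im[:,:,::-1])
E
```

```text
t 18.0 p [ 588.6 -342.3   35.1] F [-0.6 -0.1  0.1] w 85.1 gf 0.0
t 18.4 p [ 588.5 -342.3   35. ] F [-0.3 -0.   2.5] w 51.2 gf 54.8
t 19.3 p [ 586.9 -340.9  148.2] F [-0.2  0.5 -3.3] w 51.2 gf 54.2
top z tool -10.236381841128095 ((5.142570495605469, 0.2900581359863281), (88.65567779541016, 78.53740692138672), 3.2022500038146973) 26711
plane [ 1.31000e-02 -3.80000e-03 -1.04784e+01]
```

View pics/held.png

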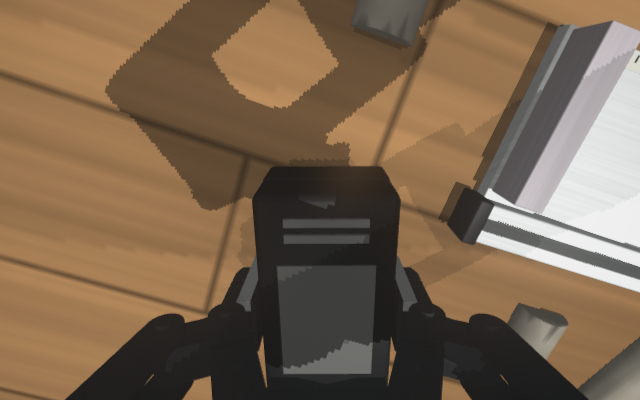

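The pack is held squarely, ridges toward the camera (325,230), centred between the fingers. Moving to the shoe.

Run:
```python
from h import *
R=down(RY+np.pi/2)
P=lambda x,z,y=0:[*ro(x,y),z]
print(ro(-18),[None if (q:=ctrl.solve_ik(P(x,86),R)) is None else np.round(q,2) for x in(-105,-18)])
ctrl.move_ptp(P(-110,180),R); ctrl.move_l(P(-110,110)); ctrl.hold(.5); s=st()
# verify held pack underside/lateral
T=None
im,W=cloud("wrist"); T=(W-s["eef_pos"])@s["eef_rot"]; m=np.isfinite(T[...,0])&(T[...,2]<-7)&(T[...,2]>-14)&(np.abs(T[...,1])<30)&(T[...,0]<60)&(T[...,0]>15)
y=T[...,1][m]; print("lat",np.percentile(y,[1,99]), "front/rear x",np.percentile(T[...,0][m],[1,99]))
ctrl.move_l(P(-110,85.4),vel=60); ctrl.hold(.3); st()
hit=ctrl.move_l(P(-75,85.4),vel=40,threshold=8); print(hit); ctrl.hold(.2); s=st()
print("err",(s["eef_pos"][:2]-ro(0))@RU,(s["eef_pos"][:2]-ro(0))@RV)
```

```text
[535.85032629 382.52623154] [array([ 0.54,  0.41,  1.66, -0.  ,  1.07, -1.18]), array([ 0.49,  0.55,  1.45, -0.  ,  1.14, -1.23])]
t 23.1 p [444.9 369.2 110.3] F [-0.5 -0.3 -3.1] w 51.6 gf 54.2
lat [-24.38978314  25.2800663 ] front/rear x [15.42704831 47.85978132]
t 24.0 p [444.7 369.   85. ] F [-1.5  0.7 -3.2] w 51.2 gf 54.6
False
t 25.2 p [479.2 374.2  85.4] F [-0.4  0.5 -3.7] w 51.4 gf 54.6
err -75.27068835751761 0.0394143861141405
```

Run:
```python
from h import *
P=lambda x,z,y=0:[*ro(x,y),z]
def rel(): s=sensors.read_state(); d=s["eef_pos"][:2]-ro(0); print("rel",(d@RU).round(1),(d@RV).round(1)); st()
for x in(-50,-30,-22): print(ctrl.move_l(P(x,85.2),vel=40,threshold=12)); rel()
print(ctrl.move_l(P(-14,85.2),vel=15,threshold=18)); rel(); ctrl.hold(.2); rel()
```

```text
False
rel -50.0 -0.1
t 26.0 p [504.2 377.8  85.1] F [-0.4  0.6 -3.3] w 51.1 gf 54.6
False
rel -28.5 0.1
t 26.6 p [525.4 381.1  86. ] F [ 1.8 -0.6 -0.6] w 51.3 gf 54.7
False
rel -21.5 -0.1
t 27.0 p [532.4 382.   85.3] F [-0.   0.1 -0.3] w 51.4 gf 54.7
False
rel -17.8 0.1
t 27.6 p [536.  382.7  84.9] F [-11.1  -2.2   6.6] w 51.7 gf 55.6
rel -17.8 0.1
t 27.9 p [536.  382.6  84.9] F [-11.4  -3.4   7.4] w 51.1 gf 55.6
```

Run:
```python
from h import *
P=lambda x,z,y=0:[*ro(x,y),z]
def rel(): s=sensors.read_state(); d=s["eef_pos"][:2]-ro(0); print("rel",(d@RU).round(1),(d@RV).round(1)); st()
ctrl.hold(.3)
print("pull",ctrl.move_l(P(-22.5,85.2),vel=15,threshold=14)); rel()
print(ctrl.move_l(P(-18,85.2),vel=20)); rel()
ctrl.gripper_to(80); ctrl.hold(.3); st()
ctrl.move_l(P(-18,200),vel=200); ctrl.move_l(P(-60,230),vel=200); ctrl.hold(.2)
im,W=cloud("wrist","latched"); Q=W[np.isfinite(W[...,0])]; d=Q[:,:2]-ro(0); a=d@RU;b=d@RV;z=Q[:,2]
m=(np.abs(z-94.5)<2.5)&(np.abs(b)<40)&(a<25); print("pack a",np.percentile(a[m],[1,99]),"b",np.percentile(b[m],[1,99]),"z",np.median(z[m]))
```

```text
pull True
rel -18.4 0.1
t 28.5 p [535.4 382.5  85. ] F [0.9 0.4 3.2] w 51.2 gf 55.1
False
rel -18.0 -0.1
t 28.8 p [535.9 382.5  84.9] F [0.1 0.3 0.1] w 51.4 gf 54.9
t 29.5 p [535.9 382.5  85.2] F [ 0.3 -0.8  0.2] w 79.7 gf 0.0
pack a [-65.28906121  24.02269686] b [-24.37261709  25.73540735] z 94.77180132201136
```

View pics/latched.png

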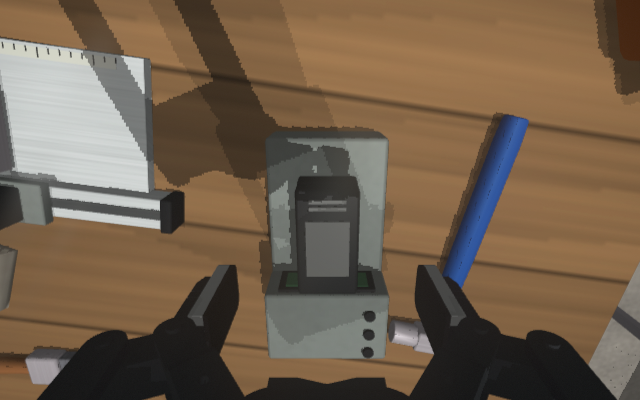

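The pack sits straight against the housing (325,290). The earlier pull reading included the push being unloaded, so I repeat a clean pull test.

Run:
```python
from h import *
P=lambda x,z,y=0:[*ro(x,y),z]
def rel(): s=sensors.read_state(); d=s["eef_pos"][:2]-ro(0); print("rel",(d@RU).round(1),(d@RV).round(1)); st()
ctrl.move_l(P(-18,150),vel=200); ctrl.move_l(P(-18,85.2),vel=100); ctrl.gripper_to(48,50); ctrl.hold(.2); rel()
print("pull",ctrl.move_l(P(-25,85.2),vel=15,threshold=9)); rel()
print("push",ctrl.move_l(P(-15,85.2),vel=15,threshold=20)); rel()
ctrl.move_l(P(-18,85.2),vel=15);rel()
ctrl.gripper_to(80); ctrl.hold(.4); ctrl.move_l(P(-18,200),vel=200); st()
```

```text
rel -17.3 0.2
t 32.9 p [536.6 382.8  86.5] F [-1.2  0.4  6.2] w 51.7 gf 54.9
pull True
rel -19.2 0.2
t 33.2 p [534.6 382.6  86.6] F [2.  0.1 2. ] w 51.5 gf 54.8
push False
rel -17.2 0.4
t 33.6 p [536.6 383.   86.5] F [-7.7 -2.  12.2] w 51.0 gf 56.1
rel -17.3 0.4
t 34.0 p [536.5 383.   86.6] F [0.5 0.5 6.5] w 51.2 gf 55.2
t 35.5 p [535.1 382.1 198.8] F [ 0.1 -1.4 -0.2] w 80.0 gf 0.0
```

Pull stops after 1.9 mm: locked. Now zeroing the cursor.

Run:
```python
from h import *
R=down(GY+np.pi/2); P=lambda y,z,x=96:[*ga(x,y),z]
def rel(): s=sensors.read_state(); d=s["eef_pos"][:2]-GO; print("rel",(d@GX).round(1),(d@GV).round(1)); st()
ctrl.move_ptp(P(94.3,140),R); ctrl.gripper_to(60); ctrl.move_l(P(94.3,70.5),vel=100); ctrl.gripper_to(15,40); rel()
ctrl.move_l(P(-140,70.5),vel=120); rel()
print(ctrl.move_l(P(-165,70.5),vel=25,threshold=12)); rel(); ctrl.hold(.4); rel()
ctrl.move_l(P(184,70.5),vel=130); rel()
ctrl.gripper_to(60); ctrl.move_l(P(184,140),vel=150); st()
```

```text
rel 96.5 94.2
t 38.3 p [560.3  82.   71.3] F [-0.5 -0.4  3.4] w 17.0 gf 41.4
rel 96.4 -140.3
t 40.4 p [ 563.3 -152.5   71.3] F [-1.5  1.1  5.3] w 17.1 gf 41.8
False
rel 96.4 -162.4
t 41.6 p [ 563.5 -174.7   71.3] F [-0.7  7.3  8.3] w 17.2 gf 42.2
rel 96.4 -162.4
t 42.0 p [ 563.5 -174.6   71.3] F [-2.   8.4  8. ] w 17.1 gf 42.2
rel 96.6 184.0
t 44.8 p [559.2 171.7  71.3] F [-1.4 -1.8  6.1] w 17.2 gf 41.8
t 45.9 p [558.2 171.6 139.6] F [ 0.9 -0.4 -0.2] w 60.0 gf 0.0
```

Contact at the stop, reading zeroed; cursor now at ~345 mm. First core piece next, with touch to find the tip height.

```bash
cat >> h.py <<'E'
def look(c,h=230):
    "wrist view centred on c, returns core blob"
    ctrl.move_ptp([c[0]-45,c[1],h],down(np.pi/2)); ctrl.hold(.25)
    im,W=cloud("wrist"); r,n=blob(W,6,32,c,65); print("core",r,n); return r
def pick(r,zt=None):
    a=r[4]+np.pi/2; c=[r[0],r[1]]
    ctrl.move_ptp(c+[110],down(a)); ctrl.gripper_to(62); ctrl.move_l(c+[40],vel=120)
    if zt is None:
        hit=ctrl.move_l(c+[20],vel=15,threshold=5); s=st(); print("touch",hit); zt=s["eef_pos"][2]+1.5
    ctrl.move_l(c+[zt],vel=40); ctrl.gripper_to(40,35); st(); ctrl.hold(.1)
    ctrl.move_l(c+[100],vel=120); s=st(); return zt
def place(y,zt,x=8):
    R=down(GY); P=lambda z:[*ga(x,y),z]
    ctrl.move_ptp(P(120),R); ctrl.move_l(P(zt+20),vel=120)
    print("land",ctrl.move_l(P(zt+13.5),vel=15,threshold=5)); st()
    ctrl.gripper_to(62); ctrl.hold(.1); ctrl.move_l(P(120),vel=120); st()
E
python3 - <<'E'
from h import *
ctrl.move_ptp([450,-100,250],down(np.pi/2))
r=look((435.4,-339.6)); zt=pick(r); print("zt",zt)
E
```

```text
core [ 4.35641e+02 -3.41510e+02  6.04760e+01  4.57300e+01  3.30000e-02
  2.07210e+01] 2352
t 51.4 p [ 435.7 -341.6   20.1] F [ 0.8 -0.1 -0.5] w 62.3 gf 0.0
touch False
t 51.9 p [ 436.4 -342.3   22.8] F [-1.1  0.2  5.8] w 45.8 gf 39.8
t 52.8 p [ 435.  -340.9   99.1] F [-0.5  0.6 -1.6] w 46.2 gf 36.1
zt 21.623059816877696
```

Run:
```python
from h import *
place(-185+5+30,23.3)
r=look((663.9,-111.2)); zt=pick(r,22.5)
place(-185+5+60+9+33.5,23.3)
```

```text
land False
t 55.8 p [ 475.  -163.4   36.8] F [-0.1  0.8 -1.2] w 45.9 gf 36.4
t 57.1 p [ 474.4 -163.1  119.4] F [-0.4 -0.5  0. ] w 61.9 gf 0.0
core [ 6.60906e+02 -7.44490e+01  6.66980e+01  4.55880e+01  5.20000e-02
  2.08730e+01] 2605
t 61.0 p [661.4 -74.6  23. ] F [0.6 0.4 1.1] w 45.9 gf 37.2
t 61.9 p [660.1 -74.3  99.2] F [-0.1 -0.2 -2.2] w 45.9 gf 36.9
land False
t 64.7 p [474.1 -90.9  37. ] F [0.1 0.7 0.4] w 45.7 gf 37.1
t 65.9 p [473.4 -90.7 119.4] F [-0.7  0.8 -0.2] w 62.1 gf 0.0
```

The second piece had been knocked 37 mm aside; the fresh look caught it. Now the third.

Run:
```python
from h import *
r=look((672.1,6.6)); zt=pick(r,22.5)
place(-185+5+60+9+67+9+42.5,23.3)
ctrl.move_ptp([440,-40,300],down(np.pi/2)); ctrl.hold(.3)
im,W=cloud("wrist","bed")
for y in(-150,-77.5,16.5): 
    r,n=blob(W,21,45,ga(8,y),44 if y>0 else 37); d=r[:2]-GO; print(r,(d@GX).round(1),(d@GV).round(1))
```

```text
core [ 6.73353e+02  7.20100e+00  8.45360e+01  4.57170e+01 -2.68000e-01
  2.08880e+01] 3246
t 69.8 p [673.8   7.2  23. ] F [0.4 0.1 0.3] w 45.7 gf 37.7
t 70.7 p [672.5   7.3  99.1] F [-0.2  1.  -2.6] w 46.1 gf 37.4
land False
t 73.2 p [473.   -5.9  36.9] F [-1.1 -0.5 -0.2] w 46.0 gf 37.6
t 74.4 p [472.2  -5.8 119.4] F [-0.1 -0.1 -0.4] w 61.8 gf 0.0
[ 475.418 -165.106   68.239   44.872   -1.562   34.76 ] 8.4 -151.7
[473.327 -88.971  66.02   43.065  -1.565  35.043] 7.3 -75.6
[473.227  -1.464  78.168  45.48   -1.566  35.317] 8.4 11.9
```

View pics/bed.png

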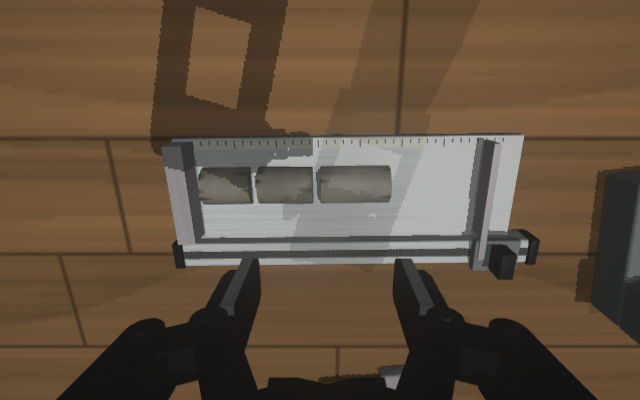

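All three pieces lie in line at (225,186), (285,184), (353,183), the cursor out at (485,200). A quick check that no fourth piece was hidden by the arm at the start.

Run:
```python
from h import *
im,W=cloud("top","top1"); st()
```

```text
t 76.3 p [440.  -40.  299.8] F [ 0.9  0.1 -0.6] w 61.9 gf 0.0
```

View pics/top1.png

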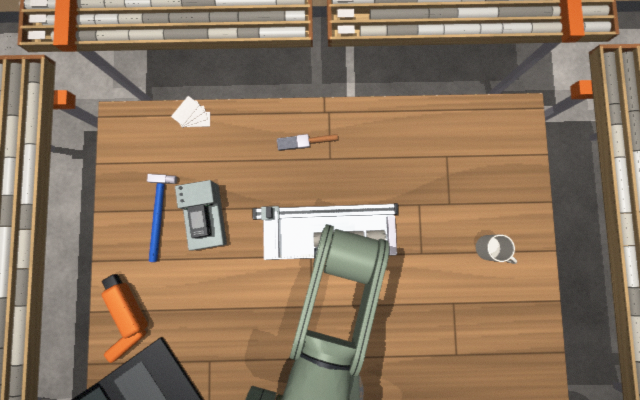

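No other piece on the bench; mug, brush and hammer untouched. Now the squeeze.

Run:
```python
from h import *
R=down(GY+np.pi/2); P=lambda y,z,x=96:[*ga(x,y),z]
def rel(): s=sensors.read_state(); d=s["eef_pos"][:2]-GO; print("rel",(d@GX).round(1),(d@GV).round(1)); st()
ctrl.move_ptp(P(184,140),R); ctrl.move_l(P(184,71.5),vel=100); ctrl.gripper_to(15,40); rel()
ctrl.move_l(P(105,71.5),vel=100); rel()
print(ctrl.move_l(P(60,71.5),vel=40,threshold=15)); rel()
print(ctrl.move_l(P(40,71.5),vel=12,threshold=12)); rel(); ctrl.hold(.5); rel()
```

```text
rel 96.5 184.1
t 78.7 p [559.1 171.8  72.3] F [-0.4 -0.8  2.6] w 17.1 gf 41.2
rel 96.4 103.5
t 79.7 p [560.1  91.2  72.2] F [-1.8 -2.5  6.1] w 17.0 gf 41.7
False
rel 96.4 59.8
t 80.9 p [560.6  47.5  72.2] F [-1.4  2.   5.7] w 17.5 gf 41.7
True
rel 96.4 49.6
t 82.0 p [560.7  37.4  72.3] F [-0.1  1.5  4.2] w 17.2 gf 41.4
rel 96.4 49.9
t 82.5 p [560.7  37.6  72.3] F [-0.1 -1.   3.8] w 17.4 gf 41.4
```

Run:
```python
from h import *
P=lambda y,z,x=96:[*ga(x,y),z]
def rel(): s=sensors.read_state(); d=s["eef_pos"][:2]-GO; print("rel",(d@GX).round(1),(d@GV).round(1)); st()
print(ctrl.move_l(P(46.5,71.5),vel=10,threshold=25)); rel(); ctrl.hold(.5); rel()
ctrl.move_l(P(49.3,71.5),vel=10); rel()
ctrl.gripper_to(60); ctrl.hold(.2); ctrl.move_l(P(49.5,140),vel=120)
ctrl.move_ptp([430,-40,300],down(np.pi/2)); ctrl.hold(.3); im,W=cloud("wrist","final"); st()
```

```text
False
rel 96.4 49.5
t 83.0 p [560.7  37.2  72.2] F [0.4 7.3 8.2] w 17.2 gf 42.2
rel 96.4 49.5
t 83.5 p [560.7  37.2  72.2] F [0.1 7.9 7.2] w 17.2 gf 42.2
rel 96.4 49.7
t 84.0 p [560.7  37.5  72.2] F [-1.2  0.6  7.6] w 17.4 gf 41.9
t 86.6 p [430.1 -39.7 299.1] F [0.3 0.3 0.6] w 59.9 gf 0.0
```

View pics/final.png

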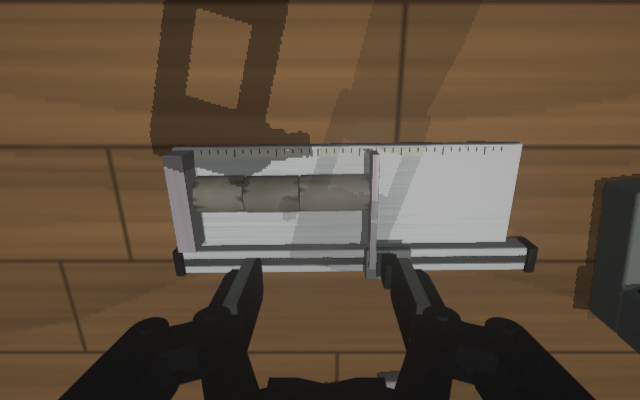

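The run is closed up between the stop (185,200) and the blade (372,200), with no visible gaps. The margin of squeeze at the stop is uncertain, so I press once more, firmer, then hand in.

Run:
```python
from h import *
R=down(GY+np.pi/2); P=lambda y,z,x=96:[*ga(x,y),z]
ctrl.move_ptp(P(49.7,140),R); ctrl.move_l(P(49.7,71.5),vel=100); ctrl.gripper_to(15,50); st()
print(ctrl.move_l(P(42.5,71.5),vel=10,threshold=30)); st(); ctrl.hold(.5); s=st()
ctrl.move_l(P(49.3,71.5),vel=15); st()
ctrl.gripper_to(60); ctrl.hold(.2); ctrl.move_l(P(49.5,140),vel=120)
ctrl.move_ptp([430,-40,300],down(np.pi/2)); ctrl.hold(.5)
im,W=cloud("wrist"); Q=W[np.isfinite(W[...,0])]; d=Q[:,:2]-GO; a=d@GX;b=d@GV;z=Q[:,2]
m=(abs(a-8)<6)&(abs(z-37.5)<2); e=np.sort(b[m]); g=np.diff(e); e0=(e>-190)&(e<30); print("run",e[e0][[0,-1]],"max gap",g[e0[1:]&e0[:-1]].max())
m=(abs(a+38)<5)&(abs(z-44)<2)&(b>-100); print("blade",np.percentile(b[m],[2,98]))
print(ctrl.finish_job()); st()
```

```text
t 88.8 p [560.8  37.5  72.3] F [-0.9  0.9  4. ] w 16.4 gf 49.4
False
t 89.7 p [560.8  37.   72.3] F [-0.  21.5  6.1] w 17.1 gf 50.3
t 90.2 p [560.8  37.   72.3] F [-0.3 21.6  6.3] w 17.3 gf 50.3
t 90.8 p [560.8  37.5  72.2] F [-1.5  1.7  5.9] w 16.8 gf 50.2
run [-185.47833123   26.41234478] max gap 1.9312225158218936
blade [27.28839577 34.25132417]
the job is handed in; nothing more can be done
None
the job is handed in; nothing more can be done
```

The job is handed in at about 92 s, and I have not seen the verdict. The pack is latched (it held in a pull test), the gauge is zeroed, and the three pieces found (60, 67 and 85 mm) are squeezed between the zero stop and cursor with no gap over 2 mm.

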